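# Clamp a controller board and torque its latch

### The arm

A 7-joint arm with a two-finger parallel gripper is mounted at the origin on the work surface. World frame = base frame: x ahead of the robot, y to its left, z up, the work surface at z = 0. Lengths are in m, angles in rad, forces in N, time in s.
With the tool pointing down it reaches from about 0.425 to 0.875 m from the base axis. Payload 9.9 kg.
Tool frame: the origin (TCP) lies at the very end of the fingers, on their centre line; the grasp point (between the pads) lies 19 mm behind it (env.grip_depth is the distance from the TCP to the grasp point, in m); z points along the fingers, x is the direction in which the jaws open and shut, and the axes are right-handed (so a half turn about z gives the same grasp; the last joint's range is limited). The gripper opens to 85 mm and grips with 20 to 120 N. Pads are 22 mm wide; open, the fingers measure 114 mm over their backs; the gripper's body (76 mm by 85 mm) begins 54 mm behind the grasp point. The pads swing forward as they close: fully open they stand 13 mm farther back than shut.
Start: joints at [1.071, 0.576, 0.025, 1.437, -0.015, 1.129, -0.057], TCP at [0.273, -0.617, 0.231] pointing down, gripper open.
Joint ranges: [-2.76, 2.76], [-0.34, 2.15], [-1.52, 1.57], [0.19, 2.46], [-1.09, 4.23], [0.17, 1.99], [-2.82, 2.82]. Speed limits (rad/s): [2.22, 2.22, 3.01, 3.01, 3.14, 3.14, 3.14].

### API

Orientations are given as a unit quaternion [x, y, z, w].
In Python, from cell import env gives the robot as it stands. The module is installed in compiled form; this text tells all that it offers.
- The arm moves only by the tool play_rows, never from a script. Its arguments are lists of equal length, an entry for each row: "turn": the turn, a rotation vector about the tool's x, y, z in units of 6 degrees (1.0 is 6 degrees), a list of three; "translation": the shift along the tool's x, y, z in units of 30 mm (1.0 is 30 mm), a list of three; "grip": the opening, from 0 (shut) to 1 (fully open). A call has 1 to 20 rows; each row shifts and turns the commanded pose from where the row before left it, along the tool's axes as they then stand; what a row does not reach is not made up. A row lasts 1/12 s, in which the tool goes at most 41.7 mm and 7.16 degrees, less where a joint would pass 70% of its speed; a pose out of reach is approached as far as the arm can. A call is refused whole if a number of a shift passes 1 or a number of a turn 1, either way. A call with a gripper value outside its range is refused whole. The fingers move at their own pace and stop on an object; "squeeze" is the grip in N (left out, the last holds). Time passes only in rows, so rows that do not move let the fingers close. It gives the time, the measured TCP pose, the force and the opening at its end, in the units of the state.
- env.read_state(): the state, without advancing time (a new reading comes with each control period).
- env.get_image(name): name is "side" or "top" or "wrist"; returns a dict with "img" (420x560x3 uint8, red, green, blue), "camera_matrix" (3x3 intrinsics, pixels), "distortion" ([k1, k2, p1, p2, k3] as OpenCV has them; the pictures are not rectified), "position" and "rotation" of the camera in the world. Camera axes: x right, y down, z forward; pixel columns grow to the right and rows downward; lengths in m; the calibration is good to about 2 mm. A picture is of the moment at which its call begins. There is no depth.
- env.finish_job(): hands the job in, once; it reports no verdict.
The state is a dict: "time": time; "q": joint angles; "qd": joint speeds; "effort": joint torques, N m; "ee_pos": TCP position; "tcp_rot": TCP orientation; "ft_force": force on the tool from outside, world axes, zero at the start; "torque": the same for the moment, N m; "finger_gap": finger opening in m.
Only numpy, scipy, OpenCV 4.12 (cv2) and the standard library are available. Lean on these libraries where they do the work, as an engineer would, in place of code of your own. Each camera call takes 0.05 s, during which the arm holds its last target.

### The job

Lay the loose controller board with the black heat sink flat on the floor of the aluminium box and shut the blue lid on it. Then swing the red-handled torque wrench clockwise so that its yellow tongue turns over the lid, on until the wrench clicks over at its joint; stop as soon as it gives, well short of folding the handle to its end stop, and let it go. Leave the other things on the bench alone.

Things in the scene. Friction and masses are not known exactly. Their poses are not given: they have to be found in the camera images.
- board_center (a point): centre of the loose board, half-way up its 28 mm. Green circuit board 90 (x) x 60 (y) x 4 mm; in its middle a black finned heat sink 26 (x) x 40 (y) mm, standing from 10 mm below this point to 14 mm above it: grip it across x. Light green terminal strips 12 mm above the board's underside run along x at y = +-24.5 mm (8 mm wide). About 100 g. z is up
- jig: the box and its steel base plate, bolted to the bench; origin on the work surface under the box's middle, z up, its yaw varies. Base plate 12 mm thick, x -90..90, y -120..70 mm. Aluminium open box outside 130 (x) x 90 (y) mm, inside 120 x 80 mm, rim 57 mm above the work surface, floor 17 mm above it. The lid is hinged along the rim on the +y side; the latch pillar with the wrench stands at x 0, y -77 mm
- box_floor (a point): middle of the box's inner floor, 17 mm above the work surface, axes as the jig's. The board lies inside with its long side along this x, either way round
- lid (a joint): lid hinge, rad: 0 shut, 2.1 fully open; stiff, stays where it is left. About 1 N at the free edge moves it
- lid_hinge (a point): on the lid's hinge line, middle of its length, at (0, 45, 57.5) mm in the jig's frame; the line runs along the jig's x. Axes turn with the lid: -y runs from the hinge to the free edge, +z out of the outer face
- lid_edge (a point): middle of the lid's free edge, half-way through its thickness. Blue lid 130 x 92 x 7 mm, 92 mm from hinge line to free edge (a thin steel lip, seen only, adds 10 mm). Starts open at 1.75 to 2.05 rad, its edge then up to 150 mm above the work surface
- nut (a joint): turn of the latch nut with its yellow tongue and the wrench head, rad, grows clockwise seen from above; starts at 0 to 0.3, rigid stop (latch tight) at 1.25, where the wrench points along the jig's -y and the tongue lies over the lid. About 1.6 N at the grip turns it until then; it stays where it is left
- click (a joint): breakaway joint of the torque wrench, rad: 0 straight, grows clockwise as the handle folds over; up to 0.45, where it meets a hard stop. A spring holds it at 0 until about 8 N at the grip's middle, square to the handle, makes it give (only after the nut has reached its stop); then 8 to 10 N folds it further. Springs back to 0 when let go. The click is at 0.1; past 0.40 the latch is overtightened
- nut_axis (a point): on the vertical axis of the nut, at the height of the wrench handle's centre line (84.5 mm above the work surface); x points along the wrench towards its handle (breakaway joint aside). The breakaway pivot lies 40 mm out along x. The wrench head is 34 mm across and reaches 7.5 mm above this height (a brass cap, seen only, 13 mm)
- wrench_grip (a point): middle of the red grip, 160 mm from the nut's axis, 84.5 mm above the work surface; x points out along the handle. Grip: a level round bar 25 mm thick, 100 mm long; the wrench's end is 210 mm from the nut's axis. Free space beneath and beside it; can be pushed or gripped from above
- tray_center (a point): yellow divided parts tray 80 x 60 x 20 mm, lies beside the box; centre. Bystander
- spool_center (a point): green solder spool on end, 56 mm wide, 40 mm tall; centre. Bystander
- flux_center (a point): amber jar with white cap, 44 mm wide, 80 mm tall; centre. Bystander
- tape_center (a point): roll of black tape lying flat, 80 mm wide, 18 mm tall; centre. Bystander
- driver_grip (a point): screwdriver lying on the bench, at its handle. Bystander
- stack_center (a point): stack of black boards 100 x 70 x 39 mm, no heat sink; centre. Bystander
There are look-alikes about, which are no part of the job. What is shaped like the part that bears board_center but purple or white is not meant.

How it is judged:
On the way, in this order (a step that is already met when the one before it is completed fails the run):
1. the board lies flat on the box's floor, lid still open (x of board_center in the frame of box_floor between -0.019 and 0.019 m and y of board_center in the frame of box_floor between -0.014 and 0.014 m and z of board_center in the frame of box_floor between 0.01 and 0.018 m and angle between board_center's own z axis and vertical below 0.1 rad and value of joint lid above 0.5 rad), for 0.2 s.
2. the lid is shut on it (x of board_center in the frame of box_floor between -0.019 and 0.019 m and y of board_center in the frame of box_floor between -0.014 and 0.014 m and z of board_center in the frame of box_floor between 0.01 and 0.018 m and angle between board_center's own z axis and vertical below 0.1 rad and value of joint lid below 0.05 rad and value of joint nut below 1.1 rad), for 0.2 s.
3. the latch is tight and the wrench has clicked over (value of joint lid below 0.05 rad and value of joint nut above 1.2 rad and value of joint click above 0.1 rad), for 0.1 s.
At the end, for the whole second after the job is handed in: The board lies flat inside the box on its floor (centre within 19 / 14 / 4 mm in x / y / z, tilt under 0.1 rad), the lid is shut (under 0.05 rad), the nut is at its stop (over 1.15 rad), the wrench has sprung straight (under 0.05 rad), all at rest (x of board_center in the frame of box_floor between -0.019 and 0.019 m and y of board_center in the frame of box_floor between -0.014 and 0.014 m and z of board_center in the frame of box_floor between 0.01 and 0.018 m and angle between board_center's own z axis and vertical below 0.1 rad and value of joint each of lid, click below 0.05 rad and value of joint nut above 1.15 rad and velocity of joint click below 0.1 rad/s and linear speed of board below 0.02 m/s); the robot touches nothing.
It fails at once if the wrench is folded past 0.40 rad: latch overtightened (value of joint click above 0.4 rad).
It fails at once if the latch is turned past 0.7 rad before the lid is shut (value of joint nut above 0.7 rad and value of joint lid above 0.1 rad).
It fails at once if another thing on the bench is moved more than 30 mm (distance of any of tray_center, spool_center, flux_center, tape_center, driver_grip, stack_center from where it was at the start of the episode above 0.03 m).
It also fails if it takes over 72 s, if anything falls off the work surface, if the arm or the gripper's body presses on something with over 40 N, if the wrist force passes 120 N, or if a joint passes its speed limit or range.

## Working session

There is one attempt and no reset: what is moved stays moved. The work goes in short steps, Python scripts to look and compute and a tool call to move; the robot and the scene stay as the last step left them, time stands still between calls to the robot, and variables do not carry over. Pictures are saved under pics/ and viewed, and the job is handed in when it is done.

Besides the shell and the picture viewer there is one more tool, called as a command line: name --argument value ..., lists and objects as JSON in quotes. play_rows: Moves the arm, as the interface text tells. Its arguments: {"type":"object","properties":{"turn":{"type":"array","items":{"type":"array","items":{"type":"number"}}},"translation":{"type":"array","items":{"type":"array","items":{"type":"number"}}},"grip":{"type":"array","items":{"type":"number"}},"squeeze":{"type":"number"}},"required":["turn","translation","grip"]}

```bash
ls; mkdir -p pics
cat > h.py <<'E'
import numpy as np, cv2, pickle
from cell import env
def snap(name, fn):
    d=env.get_image(name); pickle.dump(d,open('pics/%s.pkl'%fn,'wb'))
    cv2.imwrite('pics/%s.png'%fn, cv2.cvtColor(d['img'],cv2.COLOR_RGB2BGR)); return d
def load(fn): return pickle.load(open('pics/%s.pkl'%fn,'rb'))
def R_of(d):
    r=np.array(d['rotation'],float)
    if r.shape==(3,3): return r
    from scipy.spatial.transform import Rotation
    return Rotation.from_quat(r).as_matrix()
def ray(d,u,v):
    p=cv2.undistortPoints(np.array([[[u,v]]],float),np.array(d['camera_matrix'],float),np.array(d['distortion'],float))[0,0]
    r=R_of(d)@np.array([p[0],p[1],1.]); return np.array(d['position'],float),r/np.linalg.norm(r)
def onz(d,u,v,z):
    o,r=ray(d,u,v); return o+r*(z-o[2])/r[2]
def tri(*obs):
    A=np.zeros((3,3));b=np.zeros(3);L=[]
    for d,u,v in obs:
        o,r=ray(d,u,v);M=np.eye(3)-np.outer(r,r);A+=M;b+=M@o;L.append((o,r))
    x=np.linalg.solve(A,b); res=[np.linalg.norm((np.eye(3)-np.outer(r,r))@(x-o)) for o,r in L]
    return x,res
def proj(d,P):
    R=R_of(d); t=-R.T@np.array(d['position'],float)
    q,_=cv2.projectPoints(np.array(P,float).reshape(-1,1,3),cv2.Rodrigues(R.T)[0],t,np.array(d['camera_matrix'],float),np.array(d['distortion'],float)); return q[:,0]
def crop(fn,u0,v0,u1,v1,s,out):
    i=cv2.imread('pics/%s.png'%fn)[v0:v1,u0:u1]; cv2.imwrite('pics/%s.png'%out,cv2.resize(i,None,fx=s,fy=s,interpolation=cv2.INTER_CUBIC))
E
python3 - <<'E'
from h import *
for n in ['side','top','wrist']:
    d=snap(n,n+'0'); print(n,d['position'],np.round(R_of(d),3).tolist(),d['camera_matrix'])
print(env.read_state(), env.grip_depth)
E
```

```text
pics
side [0.31405934 0.67375322 0.78685735] [[-0.963, -0.191, 0.191], [-0.27, 0.677, -0.685], [0.002, -0.711, -0.703]] [[401.15785246   0.         281.41098614]
 [  0.         401.15785246 214.85547194]
 [  0.           0.           1.        ]]
top [0.35924257 0.02159226 1.43933908] [[0.007, -0.994, 0.111], [-1.0, -0.008, -0.009], [0.009, -0.111, -0.994]] [[447.23780534   0.         281.07816803]
 [  0.         447.23780534 213.39786259]
 [  0.           0.           1.        ]]
wrist [ 0.34584731 -0.58549625  0.37220071] [[0.405, -0.868, -0.286], [-0.914, -0.385, -0.125], [-0.002, 0.312, -0.95]] [[292.70948186   0.         278.14307152]
 [  0.         292.70948186 209.90009307]
 [  0.           0.           1.        ]]
{'time': 0.15, 'q': array([ 1.071193  ,  0.57633601,  0.02483512,  1.43770315, -0.01498521,
        1.12901206, -0.05644905]), 'qd': array([-8.16301751e-05, -2.62381627e-03, -3.16851643e-05, -3.27579036e-03,
       -2.90565628e-03,  1.28552735e-03,  5.15691352e-04]), 'effort': array([ 3.24267894e-03, -7.66265130e+01,  2.25281015e+00, -2.86182547e+01,
        1.55281584e-02,  9.78445314e-03,  2.11704071e-05]), 'ee_pos': array([ 0.27252386, -0.61716543,  0.23064658]), 'tcp_rot': array([ 8.37859589e-01, -5.45885431e-01, -5.51283211e-04, -3.19346370e-04]), 'ft_force': array([-0.13482157, -0.42507295, -0.32946384]), 'torque': array([-0.06362932,  0.04047226,  0.00975383]), 'finger_gap': 0.08522844392096074} 0.0187
```

View pics/top0.png

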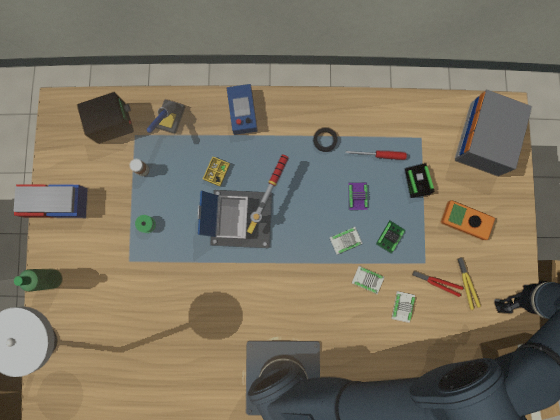

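View pics/side0.png

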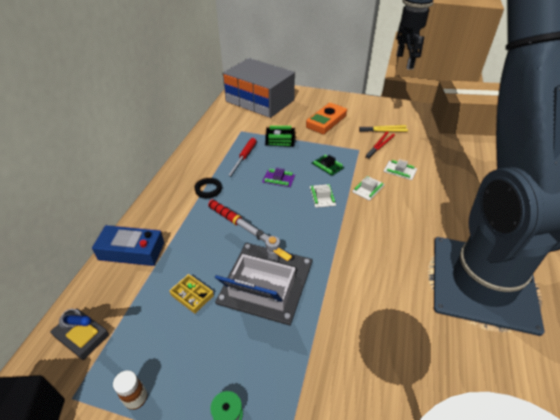

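View pics/wrist0.png

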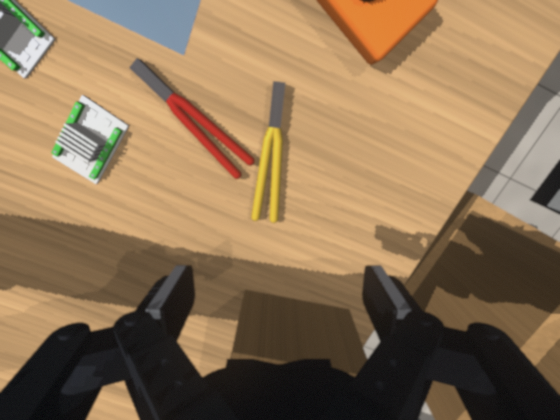

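The top picture shows these candidates:
- green board with black sink at (390,237)
- purple board at (358,196)
- white boards at (346,240), (368,280) and (404,307)
- black stack at (419,180)

By the description I choose (390,237), and I'll check it in a close crop.

Run:
```python
from h import *
crop('top0',330,160,440,260,7,'c1')
crop('side0',260,110,400,215,5.5,'c2')
crop('top0',185,140,305,255,5,'c3')
crop('side0',160,190,320,330,5,'c4')
```

```text
(no output)
```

View pics/c1.png

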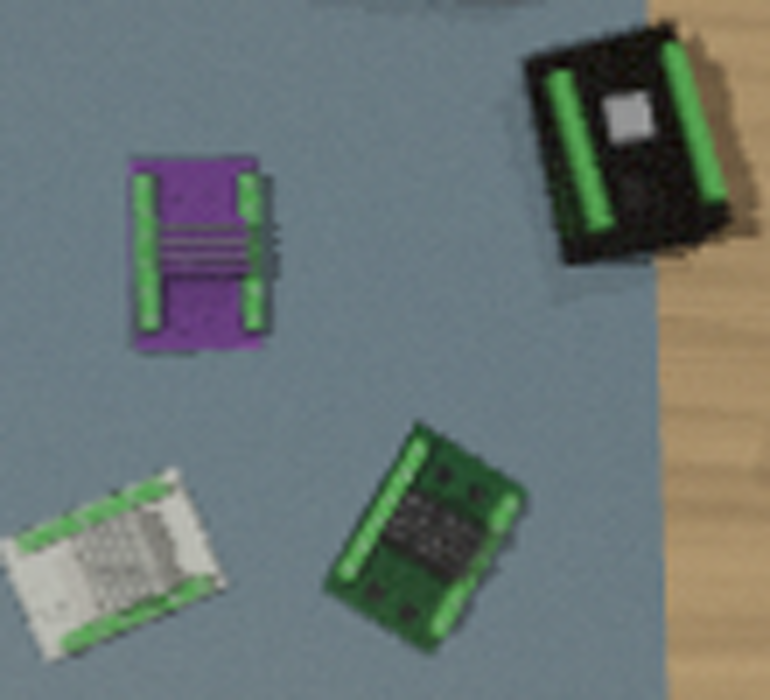

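View pics/c2.png

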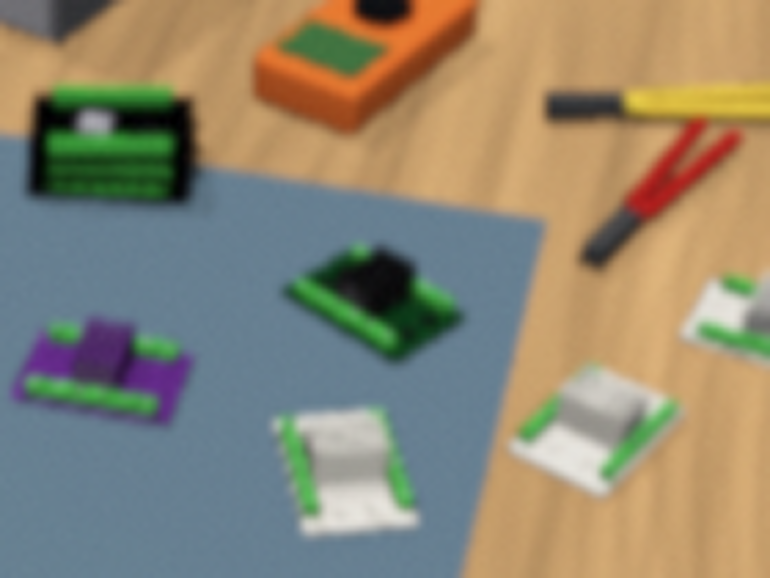

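View pics/c3.png

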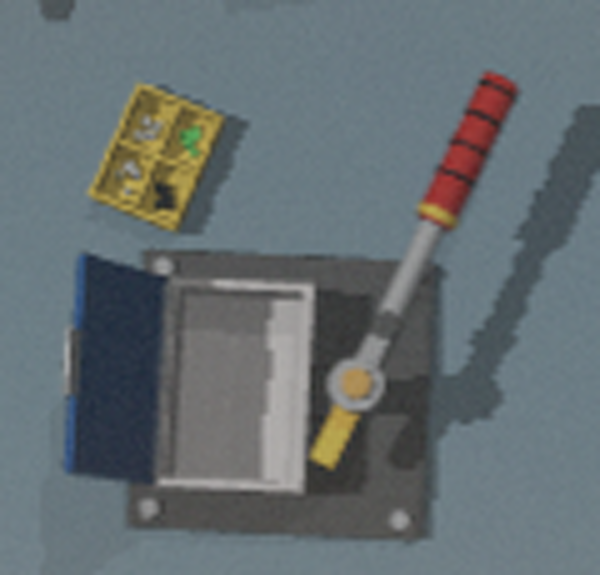

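View pics/c4.png

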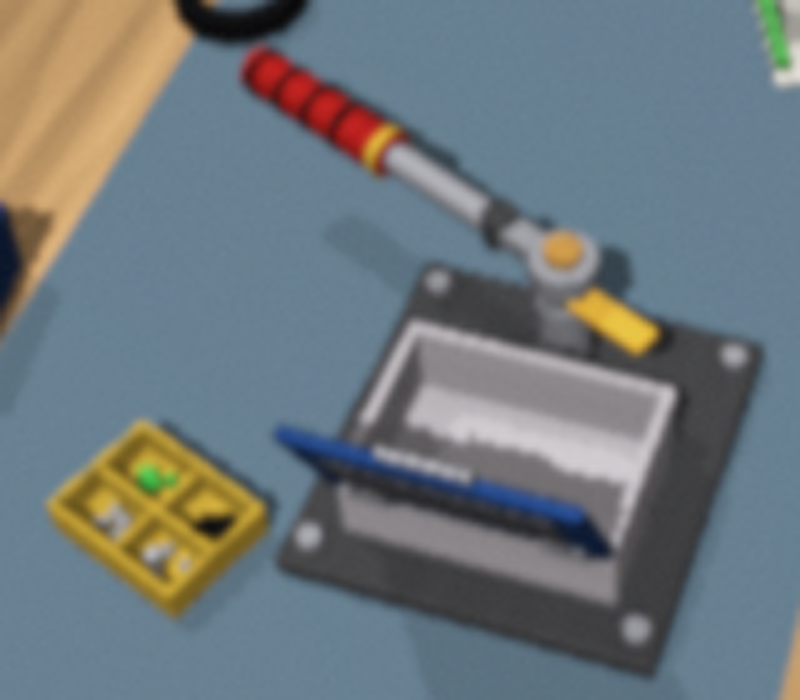

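Run:
```python
from h import *
t=load('top0');s=load('side0')
ct=lambda c:(330+c[0]/7-.0,160+c[1]/7); cs=lambda c:(260+c[0]/5.5,110+c[1]/5.5)
T=[(418,422),(527,492),(435,655),(323,588)];S=[(283,292),(365,243),(462,316),(400,362)]
P=[]
for a,b in zip(T,S):
    x,r=tri((t,*ct(a)),(s,*cs(b))); P.append(x); print(np.round(x,4),np.round(r,4))
P=np.array(P);print('c',P.mean(0), 'ang',np.degrees(np.arctan2(*(P[0]+P[1]-P[2]-P[3])[[1,0]])))
for a in T: print('z4',np.round(onz(t,*ct(a),.004),4))
c3=lambda c:(185+c[0]/5,140+c[1]/5); c4=lambda c:(160+c[0]/5,190+c[1]/5)
for n,a,b in [('rimA(+x,-y)',(313,283),(412,325)),('rimB(-x,-y)',(303,492),(675,390)),('cap',(356,381),(562,248)),('gripend',(500,82),(258,62)),('yellowring',(437,215),(383,147)),
  ('bolt+x+y',(164,265),(307,536)),('bolt-x+y',(148,508),(637,629)),('bolt-x-y',(400,520),(734,355)),('lid1',(83,255),(280,432)),('lid2',(70,470),(608,552))]:
    x,r=tri((t,*c3(a)),(s,*c4(b))); print(n,np.round(x,4),np.round(r,4))
```

```text
[ 0.4991 -0.3446  0.0018] [0.0005 0.0005]
[ 0.4635 -0.3932  0.0102] [0.0032 0.0032]
[ 0.393  -0.3504  0.0021] [0.0015 0.0015]
[ 0.4217 -0.2986  0.0026] [0.0006 0.0006]
c [ 0.44431124 -0.34670619  0.00418041] ang -30.990932313716957
z4 [ 0.4994 -0.344   0.004 ]
z4 [ 0.4671 -0.3947  0.004 ]
z4 [ 0.3915 -0.35    0.004 ]
z4 [ 0.4222 -0.2982  0.004 ]
rimA(+x,-y) [0.5654 0.1148 0.0545] [0.0001 0.0001]
rimB(-x,-y) [0.4354 0.1191 0.0555] [0.0008 0.0008]
cap [0.4997 0.0851 0.0969] [0. 0.]
gripend [ 0.6869 -0.0008  0.0897] [0.0004 0.0004]
yellowring [0.6044 0.0375 0.0878] [0.0011 0.0011]
bolt+x+y [0.5829 0.214  0.0145] [0.0004 0.0004]
bolt-x+y [0.4261 0.2204 0.0159] [0.0004 0.0004]
bolt-x-y [0.42   0.0599 0.0153] [0.0005 0.0005]
lid1 [0.5686 0.2452 0.1385] [0. 0.]
lid2 [0.4371 0.2519 0.1193] [0.0059 0.0059]
```

The close crop confirms it: a green board with a black finned sink at top px (390,237). Its centre is about (0.445, -0.347) and its long axis is at -31°. The jig is at about (0.502, 0.162) with yaw about -2.2°. I'll move above the board for a wrist view.

play_rows --turn '[[0,0,0],[0,0,0],[0,0,0],[0,0,0],[0,0,0],[0,0,0],[0,0,0],[0,0,0],[0,0,0],[0,0,0],[0,0,-0.97],[0,0,-0.97],[0,0,-0.97],[0,0,-0.97],[0,0,-0.97],[0,0,-0.97],[0,0,0],[0,0,0]]' --translation '[[-0.59,-0.89,0.2],[-0.59,-0.89,0.2],[-0.59,-0.89,0.2],[-0.59,-0.89,0.2],[-0.59,-0.89,0.2],[-0.59,-0.89,0.2],[-0.59,-0.89,0.2],[-0.59,-0.89,0.2],[-0.59,-0.89,0.2],[-0.59,-0.89,0.2],[0,0,0],[0,0,0],[0,0,0],[0,0,0],[0,0,0],[0,0,0],[0,0,0],[0,0,0]]' --grip '[1,1,1,1,1,1,1,1,1,1,1,1,1,1,1,1,1,1]' --squeeze 50

```text
time: 1.65
ee_pos: [0.4452, -0.3478, 0.1711]
tcp_rot: [0.963, -0.271, -0.0, -0.0]
ft_force: [-0.9, 0.5, 0.2]
finger_gap: 0.0852
```

```bash
cat >> h.py <<'E'
from scipy.spatial.transform import Rotation as Ro
def st():
    s=env.read_state(); R=Ro.from_quat(s['tcp_rot']).as_matrix()
    print('t %.2f'%s['time'],'p',np.round(s['ee_pos'],4),'yaw %.2f'%np.degrees(np.arctan2(R[1,0],R[0,0])),'tilt',np.round(R[:2,2],4),'F',np.round(s['ft_force'],1),'gap %.4f'%s['finger_gap'],'q7 %.2f'%s['q'][6])
    return s,R
def go(P):
    s,R=st(); d=R.T@(np.array(P)-s['ee_pos'])/.03; print('units',np.round(d,2),'rows>=',np.abs(d).max()); return d
E
python3 - <<'E'
from h import *
st(); snap('wrist','w1')
E
```

```text
t 1.65 p [ 0.4452 -0.3478  0.1711] yaw -31.45 tilt [-0.0001  0.0004] F [-0.9  0.5  0.2] gap 0.0852 q7 -0.07
```

View pics/w1.png

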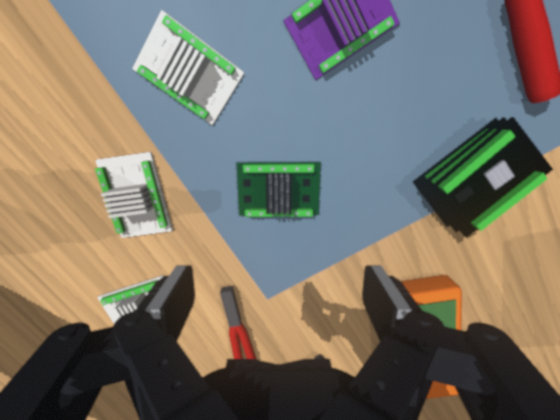

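Run:
```python
from h import *
crop('w1',225,150,335,230,7,'c5')
```

```text
(no output)
```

View pics/c5.png

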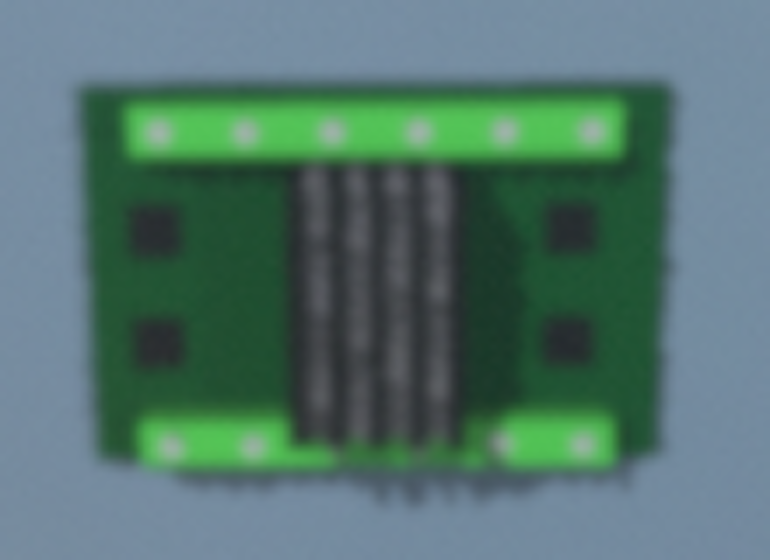

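Run:
```python
from h import *
w=load('w1');s0=load('side0');t=load('top0')
f=lambda c:(225+c[0]/7,150+c[1]/7)
Q=np.array([onz(w,*f(c),.004) for c in [(80,88),(672,88),(660,452),(100,458)]])
print(np.round(Q,4)); print(Q.mean(0), np.linalg.norm(Q[1]-Q[0]),np.linalg.norm(Q[3]-Q[2]),np.linalg.norm(Q[2]-Q[1]))
for a,b in [(0,1),(3,2)]: print(np.degrees(np.arctan2(*(Q[b]-Q[a])[[1,0]])))
S=np.array([onz(w,*f(c),.028) for c in [(292,168),(462,168),(465,442),(292,442)]]); print('sink',S.mean(0),np.linalg.norm(S[1]-S[0]),np.linalg.norm(S[2]-S[1]))
for a,b in zip([(80,88),(672,88),(660,452),(100,458)],[(323,588),(418,422),(527,492),(435,655)]):
    print(tri((w,*f(a)),(t,330+b[0]/7,160+b[1]/7)))
go([*Q.mean(0)[:2],.006])
```

```text
[[ 0.4238 -0.2988  0.004 ]
 [ 0.4999 -0.3452  0.004 ]
 [ 0.4703 -0.3951  0.004 ]
 [ 0.3935 -0.3494  0.004 ]]
[ 0.44690942 -0.34712159  0.004     ] 0.08915662947989167 0.08934180003131408 0.05799747863640893
-31.390562696989587
-30.729915283138382
sink [ 0.44761098 -0.34583722  0.028     ] 0.023907615114960715 0.04071459058082148
(array([ 0.42253075, -0.29928913, -0.00167023]), [np.float64(0.00022092899419028244), np.float64(0.00022092899419024102)])
(array([ 0.50079115, -0.34841287, -0.01239817]), [np.float64(0.00030139172278347703), np.float64(0.00030139172278367067)])
(array([ 0.46891406, -0.40063459, -0.01331642]), [np.float64(0.0009839378312391706), np.float64(0.000983937831239013)])
(array([ 0.39167939, -0.35117183, -0.00193855]), [np.float64(0.0003967111999024775), np.float64(0.0003967111999025825)])
t 1.70 p [ 0.4453 -0.3478  0.1712] yaw -31.48 tilt [-0.0001  0.0003] F [-0.8 -0.1 -0.7] gap 0.0854 q7 -0.07
units [ 0.04 -0.05  5.51] rows>= 5.505984062526516
```

play_rows --turn '[[0,0,0],[0,0,0],[0,0,0],[0,0,0],[0,0,0],[0,0,0],[0,0,0],[0,0,0],[0,0,0],[0,0,0]]' --translation '[[0.04,-0.05,0.8],[0,0,0.8],[0,0,0.8],[0,0,0.8],[0,0,0.8],[0,0,0.6],[0,0,0.5],[0,0,0.35],[0,0,0],[0,0,0]]' --grip '[1,1,1,1,1,1,1,1,1,1]'

```text
time: 2.53
ee_pos: [0.4472, -0.347, 0.0077]
tcp_rot: [0.963, -0.27, -0.0, -0.0]
ft_force: [-0.8, 0.2, 0.8]
finger_gap: 0.085
```

Run:
```python
from h import *
st(); snap('wrist','w2')
```

```text
t 2.53 p [ 0.4472 -0.347   0.0077] yaw -31.31 tilt [-0.0007  0.0002] F [-0.8  0.2  0.8] gap 0.0850 q7 -0.13
```

View pics/w2.png

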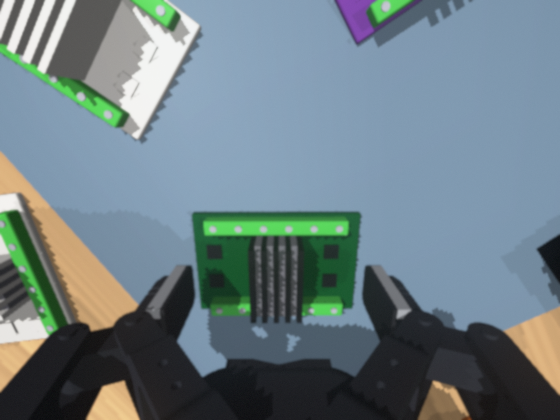

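The board is centred between the open fingers, with the sink at (276,278), so I'll close and lift.

play_rows --turn '[[0,0,0],[0,0,0],[0,0,0],[0,0,0],[0,0,0],[0,0,0],[0,0,0],[0,0,0],[0,0,0],[0,0,0],[0,0,0],[0,0,0]]' --translation '[[0,0,0],[0,0,0],[0,0,0],[0,0,0],[0,0,0],[0,0,0],[0,0,0],[0,0,0],[0,0,0],[0,0,0],[0,0,-0.3],[0,0,-0.5]]' --grip '[0,0,0,0,0,0,0,0,0,0,0,0]' --squeeze 50

```text
time: 3.58
ee_pos: [0.4463, -0.3464, 0.0312]
tcp_rot: [0.963, -0.269, -0.001, -0.0]
ft_force: [-0.2, -0.7, -0.9]
finger_gap: 0.0251
```

Run:
```python
from h import *
st(); snap('wrist','w3'); snap('side','s3')
crop('side0',380,0,450,80,8,'c6')
crop('s3',280,100,400,210,5,'c7')
```

```text
t 3.58 p [ 0.4463 -0.3464  0.0312] yaw -31.25 tilt [-0.0024  0.0016] F [-0.2 -0.7 -0.9] gap 0.0251 q7 -0.12
```

View pics/w3.png

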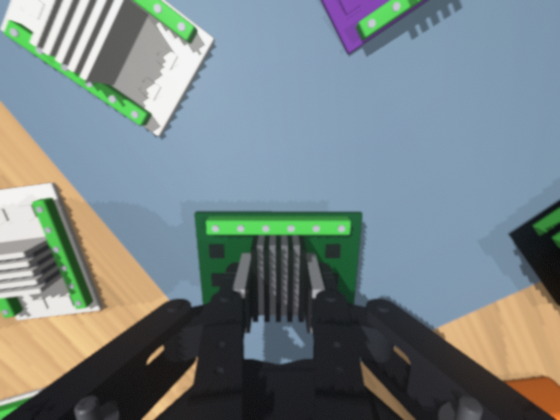

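View pics/s3.png

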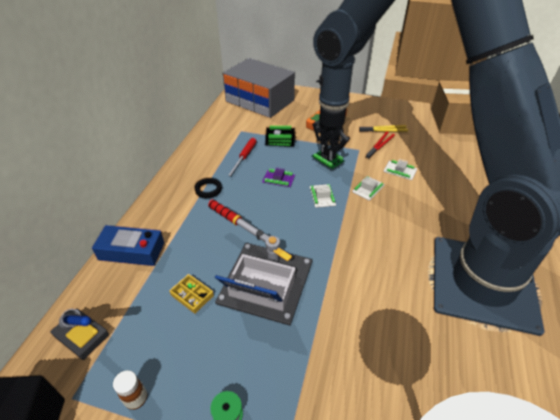

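play_rows --turn '[[0,0,0],[0,0,0],[0,0,0],[0,0,0],[0,0,0],[0,0,0],[0,0,0],[0,0,0],[0,0,0],[0,0,0],[0,0,0],[0,0,0],[0,0,0],[0,0,0],[0,0,0],[0,0,0]]' --translation '[[0,0,-0.8],[0,0,-0.8],[0,0,-0.8],[0,0,-0.8],[0,0,-0.8],[0,0,-0.8],[0,0,-0.8],[-0.4,-0.86,0],[-0.4,-0.86,0],[-0.4,-0.86,0],[-0.4,-0.86,0],[-0.4,-0.86,0],[-0.4,-0.86,0],[-0.4,-0.86,0],[-0.4,-0.86,0],[-0.4,-0.86,0]]' --grip '[0,0,0,0,0,0,0,0,0,0,0,0,0,0,0,0]'

```text
time: 5.02
ee_pos: [0.4751, -0.0912, 0.1996]
tcp_rot: [0.963, -0.269, -0.0, 0.0]
ft_force: [0.6, 0.5, -0.5]
finger_gap: 0.0248
```

play_rows --turn '[[0,0,0],[0,0,0],[0,0,0],[0,0,0],[0,0,0],[0,0,0],[0,0,0],[0,0,0],[0,0,-0.8],[0,0,-0.8],[0,0,-0.8],[0,0,-0.8],[0,0,-0.8],[0,0,-0.8],[0,0,0],[0,0,0],[0,0,0]]' --translation '[[-0.4,-0.86,0],[-0.4,-0.86,0],[-0.4,-0.86,0],[-0.4,-0.86,0],[-0.4,-0.86,0],[-0.4,-0.86,0],[-0.4,-0.8,0],[-0.4,-0.5,0],[0,0,0],[0,0,0],[0,0,0],[0,0,0],[0,0,0],[0,0,0],[0,0,0],[0,0,0],[0,0,0]]' --grip '[0,0,0,0,0,0,0,0,0,0,0,0,0,0,0,0,0]'

```text
time: 6.43
ee_pos: [0.4938, 0.1228, 0.1997]
tcp_rot: [1.0, -0.023, -0.0, 0.0]
ft_force: [0.4, -0.6, -1.0]
finger_gap: 0.0251
```

Run:
```python
from h import *
st(); snap('wrist','w4'); snap('side','s4');snap('top','t4')
```

```text
t 6.43 p [0.4938 0.1228 0.1997] yaw -2.63 tilt [-0.0002 -0.    ] F [ 0.4 -0.6 -1. ] gap 0.0251 q7 -0.59
```

View pics/w4.png

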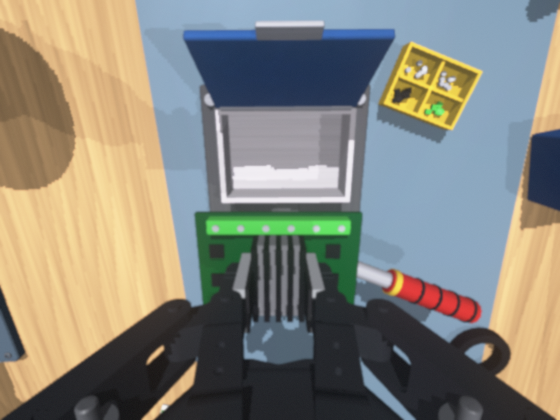

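View pics/s4.png

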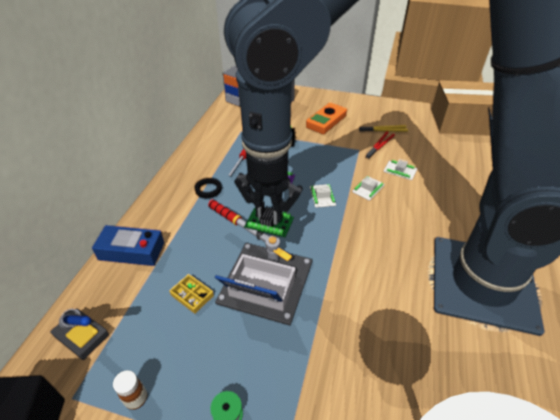

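The board is held level at px (278,250). The open box's front rim runs along row ~203, from x 220 to 351. I'll enlarge to measure the box and lid.

Run:
```python
from h import *
crop('w4',180,10,400,220,3.6,'c8')
crop('w4',180,195,380,320,4,'c9')
```

```text
(no output)
```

View pics/c8.png

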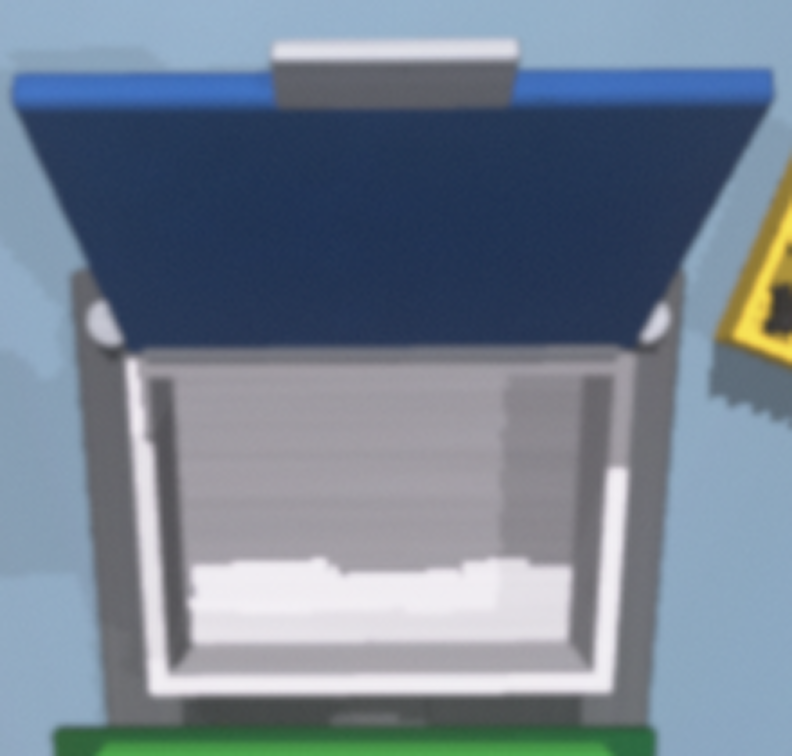

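View pics/c9.png

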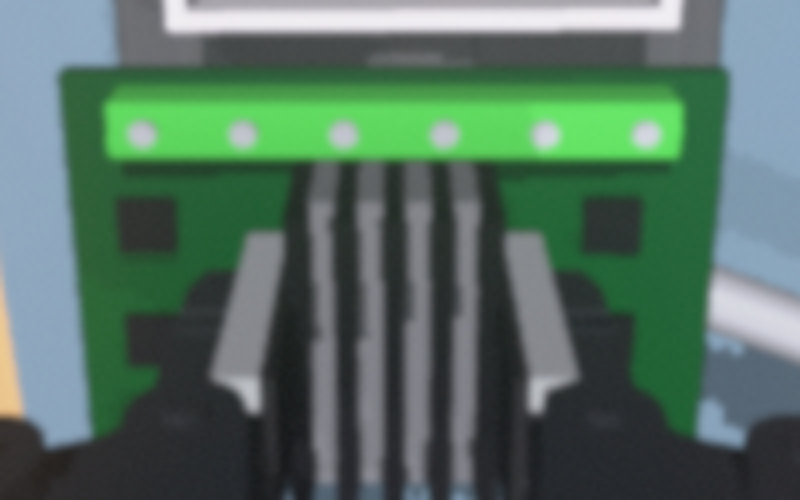

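Run:
```python
from h import *
w=load('w4');t=load('top0');s=load('side0')
f=lambda c:(180+c[0]/3.6,10+c[1]/3.6); g=lambda c:(180+c[0]/4,195+c[1]/4)
Q=np.array([onz(w,*f(c),.057) for c in [(150,694),(612,692),(636,350),(128,353)]]); print(np.round(Q,4))
d=Q[1]-Q[0]; yaw=np.arctan2(d[1],d[0]); print('len',np.linalg.norm(d),'yaw',np.degrees(yaw), 'back',np.degrees(np.arctan2(*(Q[2]-Q[3])[[1,0]])),np.linalg.norm(Q[2]-Q[3]))
R=np.array([[np.cos(yaw),-np.sin(yaw)],[np.sin(yaw),np.cos(yaw)]])
print('origin front', Q[:2].mean(0)[:2]-R@[0,-.045],'origin 4',Q.mean(0)[:2])
c3=lambda c:(185+c[0]/5,140+c[1]/5); c4=lambda c:(160+c[0]/5,190+c[1]/5)
for a,b,e in [((150,694),(303,492),(675,390)),((612,692),(313,283),(412,325))]: print('tri',tri((w,*f(a)),(t,*c3(b)),(s,*c4(e))))
o=Q.mean(0)[:2]
B=np.array([onz(w,*g(c),.1997-.0077+.004) for c in [(62,70),(727,70)]]); 
d=B[1]-B[0];print('board',B,np.linalg.norm(d),np.degrees(np.arctan2(d[1],d[0])))
_,Rt=st(); s_=env.read_state()['ee_pos']; print('board far-edge mid in tool',Rt.T@(B.mean(0)-s_))
for c in [(25,105),(770,103),(14,75),(772,70)]:
    o_,r=ray(w,*f(c))
    # find angle: plane jig x = +-65
    print('lid', [np.round(onz(w,*f(c),z),3).tolist() for z in (.13,.14,.15)])
```

```text
[[0.4362 0.1192 0.057 ]
 [0.5662 0.1139 0.057 ]
 [0.5694 0.2047 0.057 ]
 [0.4402 0.2098 0.057 ]]
len 0.1300732628677935 yaw -2.297501599065634 back -2.262984548948464 0.12929402548808233
origin front [0.50300481 0.16151272] origin 4 [0.50298858 0.16187673]
tri (array([0.43558225, 0.11886047, 0.05527376]), [np.float64(0.0003344778881290229), np.float64(0.0009590573657643801), np.float64(0.0006976721483761308)])
tri (array([0.56579586, 0.11428553, 0.05485293]), [np.float64(0.0012641823476597564), np.float64(0.0006012914491907591), np.float64(0.0007332241808156293)])
board [[0.45197368 0.15506246 0.196     ]
 [0.53897666 0.15118234 0.196     ]] 0.08708945650504601 -2.553564400877034
t 6.58 p [0.4938 0.123  0.1998] yaw -2.54 tilt [-0.     -0.0001] F [-0.8 -0.3 -1.5] gap 0.0247 q7 -0.59
board far-edge mid in tool [ 0.00030542 -0.03021225  0.00377486]
lid [[0.441, 0.25, 0.13], [0.444, 0.248, 0.14], [0.447, 0.245, 0.15]]
lid [[0.573, 0.244, 0.13], [0.569, 0.242, 0.14], [0.566, 0.24, 0.15]]
lid [[0.44, 0.254, 0.13], [0.443, 0.252, 0.14], [0.446, 0.25, 0.15]]
lid [[0.573, 0.249, 0.13], [0.569, 0.247, 0.14], [0.566, 0.245, 0.15]]
```

play_rows --turn '[[0,0,-0.04],[0,0,0],[0,0,0],[0,0,0],[0,0,0],[0,0,0],[0,0,0],[0,0,0]]' --translation '[[0.13,-0.6,0],[0.12,-0.6,0],[0,0,0.6],[0,0,0.6],[0,0,0.6],[0,0,0.6],[0,0,0.6],[0,0,0.3]]' --grip '[0,0,0,0,0,0,0,0]'

```text
time: 7.25
ee_pos: [0.502, 0.1584, 0.099]
tcp_rot: [1.0, -0.02, -0.001, 0.0]
ft_force: [-0.1, -0.5, -2.1]
finger_gap: 0.0251
```

Run:
```python
from h import *
st(); snap('wrist','w5'); snap('side','s5');
crop('s5',150,90,350,330,2.5,'c10')
```

```text
t 7.25 p [0.502  0.1584 0.099 ] yaw -2.25 tilt [-0.002  -0.0007] F [-0.1 -0.5 -2.1] gap 0.0251 q7 -0.74
```

View pics/w5.png

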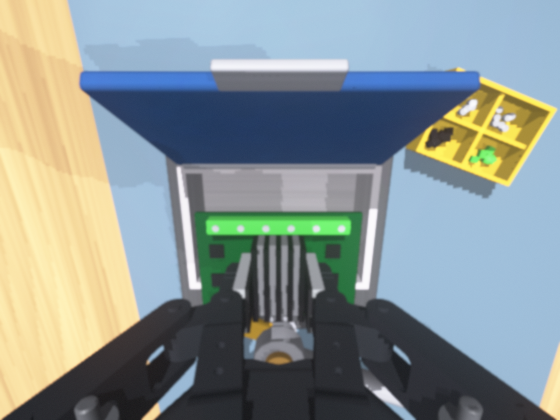

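View pics/c10.png

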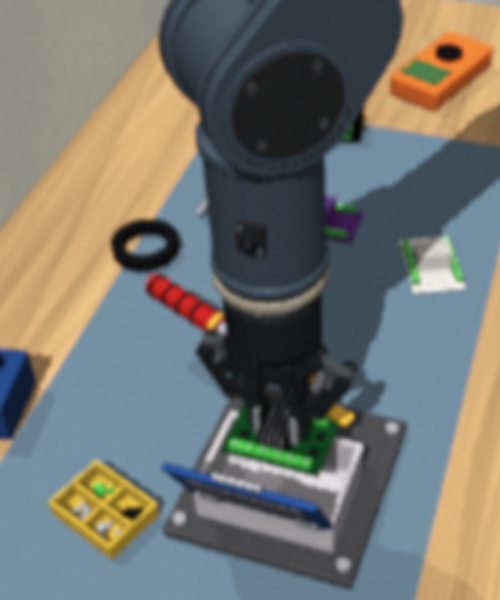

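play_rows --turn '[[0,0,0],[0,0,0],[0,0,0],[0,0,0],[0,0,0],[0,0,0],[0,0,0],[0,0,0]]' --translation '[[0.03,0,0.4],[0,0,0.4],[0,0,0.4],[0,0,0.4],[0,0,0.4],[0,0,0.3],[0,0,0.1],[0,0,0]]' --grip '[0,0,0,0,0,0,0,0]'

```text
time: 8.02
ee_pos: [0.5038, 0.1586, 0.0288]
tcp_rot: [1.0, -0.019, -0.0, 0.0]
ft_force: [-0.5, 0.4, -0.6]
finger_gap: 0.0251
```

Run:
```python
from h import *
st(); snap('wrist','w6')
```

```text
t 8.02 p [0.5038 0.1586 0.0288] yaw -2.22 tilt [-0.0003 -0.0002] F [-0.5  0.4 -0.6] gap 0.0251 q7 -0.80
```

View pics/w6.png

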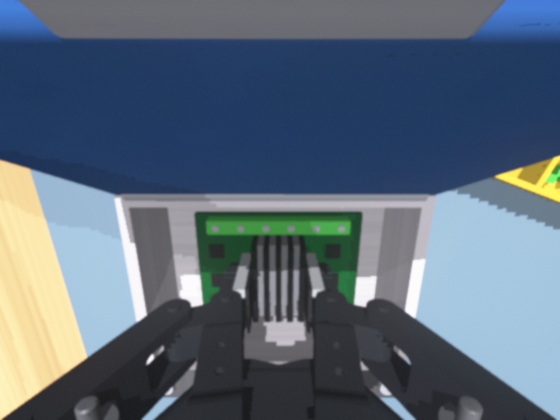

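play_rows --turn '[[0,0,0],[0,0,0],[0,0,0]]' --translation '[[0,0,0.06],[0,0,0.06],[0,0,0]]' --grip '[0,0,0]'

```text
time: 8.32
ee_pos: [0.5039, 0.1586, 0.0254]
tcp_rot: [1.0, -0.019, 0.0, -0.0]
ft_force: [0.7, 0.1, -0.4]
finger_gap: 0.025
```

play_rows --turn '[[0,0,0],[0,0,0]]' --translation '[[0,0,0.03],[0,0,0]]' --grip '[0,0]'

```text
time: 8.48
ee_pos: [0.5039, 0.1586, 0.0253]
tcp_rot: [1.0, -0.019, 0.0, 0.0]
ft_force: [-2.6, -1.2, 10.8]
finger_gap: 0.0253
```

Touchdown at 11 N. I'll open partway, since the walls are close, and rise.

play_rows --turn '[[0,0,0],[0,0,0],[0,0,0],[0,0,0],[0,0,0],[0,0,0],[0,0,0],[0,0,0],[0,0,0],[0,0,0],[0,0,0],[0,0,0],[0,0,0]]' --translation '[[0,0,0],[0,0,0],[0,0,0],[0,0,-0.2],[0,0,-0.5],[0,0,-0.8],[0,0,-0.8],[0,0,-0.8],[0,0,-0.8],[0,0,-0.8],[0,0,-0.8],[0,0,-0.8],[0,0,0]]' --grip '[0.5,0.5,0.5,0.5,0.5,0.5,0.5,0.5,0.5,0.5,0.5,0.5,0.5]'

```text
time: 9.57
ee_pos: [0.5055, 0.1596, 0.218]
tcp_rot: [1.0, -0.019, 0.003, -0.001]
ft_force: [0.5, -0.4, 0.7]
finger_gap: 0.0426
```

Run:
```python
from h import *
st(); snap('wrist','w7')
```

```text
t 9.57 p [0.5055 0.1596 0.218 ] yaw -2.22 tilt [0.0064 0.0024] F [ 0.5 -0.4  0.7] gap 0.0426 q7 -0.64
```

View pics/w7.png

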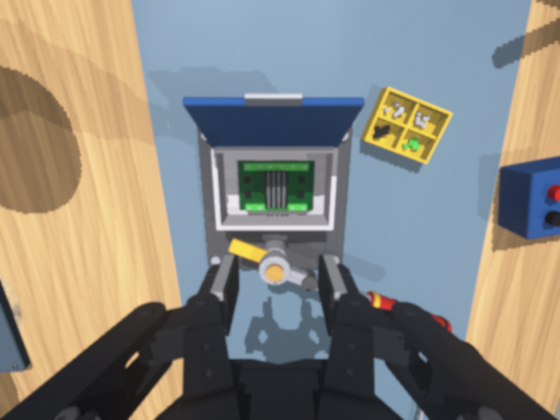

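Run:
```python
from h import *
crop('w7',200,80,360,290,3.6,'c11')
```

```text
(no output)
```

View pics/c11.png

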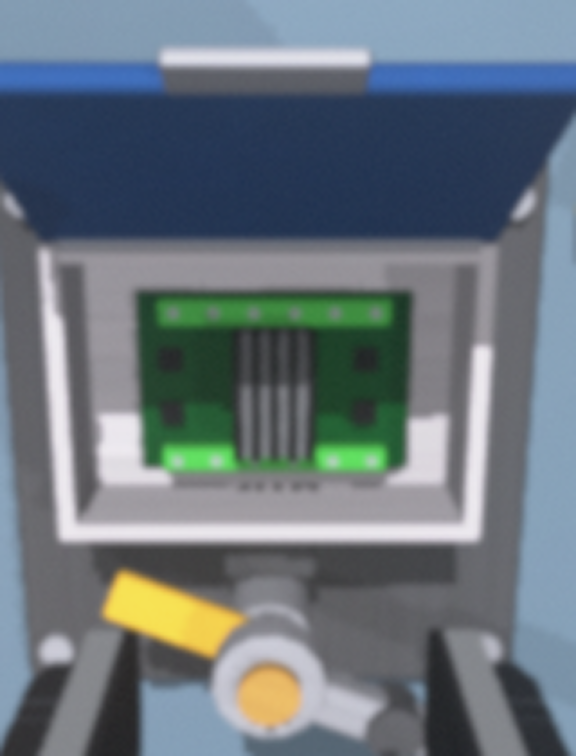

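Run:
```python
from h import *
w=load('w7'); f=lambda c:(200+c[0]/3.6,80+c[1]/3.6)
Q=np.array([onz(w,*f(c),.021) for c in [(135,291),(412,292),(405,468),(142,466)]]); r=np.array([onz(w,*f(c),.057) for c in [(58,541),(478,541)]])
y=np.radians(-2.28);R=np.array([[np.cos(y),-np.sin(y)],[np.sin(y),np.cos(y)]])
o=np.array([.503,.1618]); o2=r.mean(0)[:2]-R@[0,-.045]
print(Q.mean(0),'board in jig',R.T@(Q.mean(0)[:2]-o),'origin here',o2,R.T@(Q.mean(0)[:2]-o2))
print(np.linalg.norm(Q[1]-Q[0]),np.linalg.norm(Q[2]-Q[1]))
c=onz(w,*f((269,695)),.0975); print('cap',c, 'cap jig',R.T@(c[:2]-o))
k=onz(w,*f((112,600)),.08); print('tongue end',R.T@(k[:2]-o))
# lid close start: behind lid at jig (0, 0.115)
for P in [(0,.125)]: print('target', o+R@np.array(P)); go([*(o+R@np.array(P)),.218])
```

```text
[0.50402117 0.15835848 0.021     ] board in jig [ 0.00115728 -0.00339817] origin here [0.5025255  0.16146421] [ 0.00161804 -0.00304377]
0.08882736523802036 0.0594079926340254
cap [0.49994512 0.08622052 0.0975    ] cap jig [-4.56838157e-05 -7.56411786e-02]
tongue end [-0.04577834 -0.05452043]
target [0.50797288 0.28670104]
t 9.62 p [0.5048 0.1591 0.216 ] yaw -2.23 tilt [0.0044 0.0015] F [-0.7  0.2 -0.7] gap 0.0427 q7 -0.64
units [-0.06 -4.25 -0.06] rows>= 4.253069869329267
```

The board is in the box at jig (1, -3) mm and lies flat. The tongue is clear of the lid. Next I go behind the lid with the fingers shut.

play_rows --turn '[[0,0,0],[0,0,0],[0,0,0],[0,0,0],[0,0,0],[0,0,0],[0,0,0],[0,0,0],[0,0,0],[0,0,0],[0,0,0],[0,0,0],[0,0,0]]' --translation '[[-0.06,-0.6,0],[0,-0.8,0],[0,-0.8,0],[0,-0.8,0],[0,-0.8,0],[0,-0.45,0],[0,0,0.6],[0,0,0.6],[0,0,0.6],[0,0,0.6],[0,0,0.6],[0,0,0.3],[0,0,0]]' --grip '[0,0,0,0,0,0,0,0,0,0,0,0,0]'

```text
time: 10.7
ee_pos: [0.5057, 0.2848, 0.1121]
tcp_rot: [1.0, -0.019, -0.002, 0.001]
ft_force: [0.4, -0.7, 0.1]
finger_gap: -0.0001
```

Run:
```python
from h import *
st(); snap('side','s8'); snap('wrist','w8'); crop('s8',120,90,360,330,2.5,'c12')
```

```text
t 10.70 p [0.5057 0.2848 0.1121] yaw -2.22 tilt [-0.0036 -0.0024] F [ 0.4 -0.7  0.1] gap -0.0001 q7 -0.92
```

View pics/c12.png

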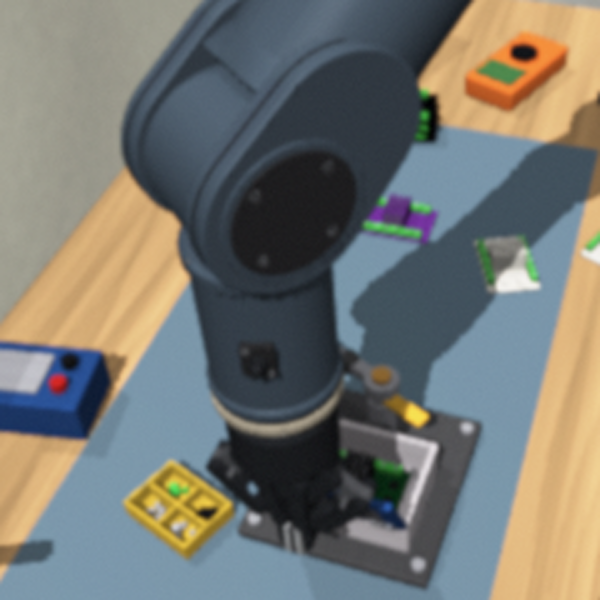

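View pics/w8.png

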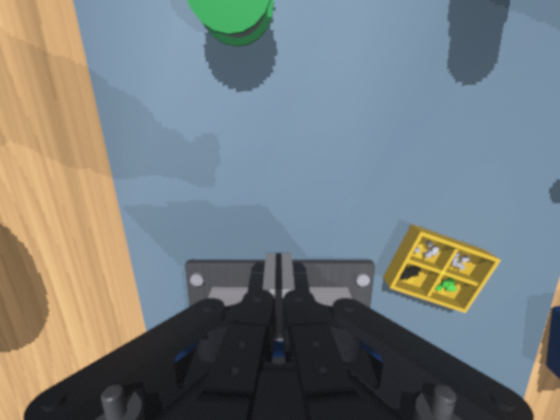

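play_rows --turn '[[0,0,0],[0,0,0],[0,0,0],[0,0,0],[0,0,0],[0,0,0],[0,0,0],[0,0,0]]' --translation '[[0,0.3,0],[0,0.3,0],[0,0.3,0],[0,0.3,0],[0,0.3,0],[0,0.3,0],[0,0.3,0],[0,0,0]]' --grip '[0,0,0,0,0,0,0,0]'

```text
time: 11.47
ee_pos: [0.5045, 0.2203, 0.1142]
tcp_rot: [1.0, -0.021, -0.0, 0.001]
ft_force: [0.5, -0.6, 0.9]
finger_gap: -0.0
```

Run:
```python
from h import *
st(); snap('wrist','w9'); snap('side','s9');crop('s9',120,90,360,330,2.5,'c13')
```

```text
t 11.47 p [0.5045 0.2203 0.1142] yaw -2.35 tilt [-0.0004 -0.0017] F [ 0.5 -0.6  0.9] gap -0.0000 q7 -0.84
```

View pics/c13.png

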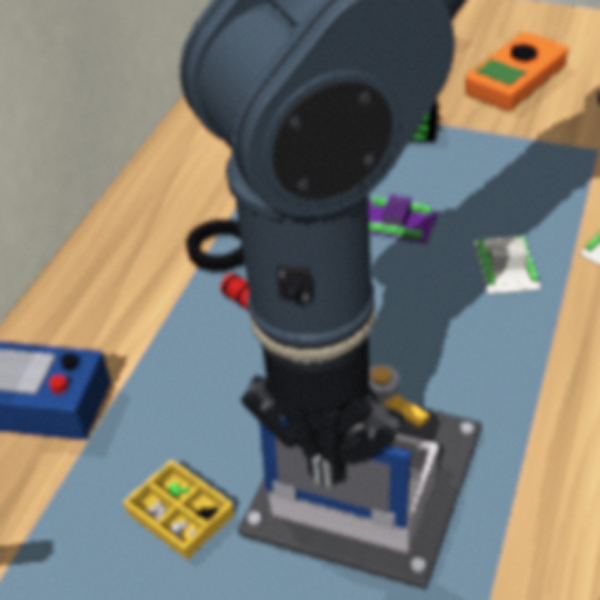

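View pics/w9.png

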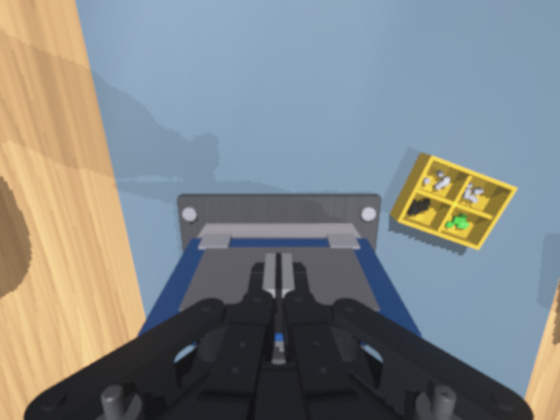

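The lid stands about upright against the fingers. I'll follow its arc down.

play_rows --turn '[[0,0,0],[0,0,0],[0,0,0],[0,0,0],[0,0,0],[0,0,0],[0,0,0],[0,0,0],[0,0,0],[0,0,0],[0,0,0]]' --translation '[[0,0.29,-0.03],[0,0.29,-0.03],[0,0.29,-0.03],[0,0.29,-0.03],[0,0.3,0.2],[0,0.3,0.2],[0,0.18,0.27],[0,0.18,0.27],[0,0.15,0.25],[0,0.15,0.25],[0,0,0]]' --grip '[0,0,0,0,0,0,0,0,0,0,0]'

```text
time: 12.48
ee_pos: [0.5005, 0.1491, 0.0728]
tcp_rot: [1.0, -0.02, -0.001, 0.001]
ft_force: [0.2, 0.0, 0.1]
finger_gap: -0.0001
```

Run:
```python
from h import *
st(); snap('wrist','w10'); snap('side','s10');crop('s10',120,90,360,330,2.5,'c14')
```

```text
t 12.48 p [0.5005 0.1491 0.0728] yaw -2.26 tilt [-0.003  -0.0015] F [0.2 0.  0.1] gap -0.0001 q7 -0.77
```

View pics/c14.png

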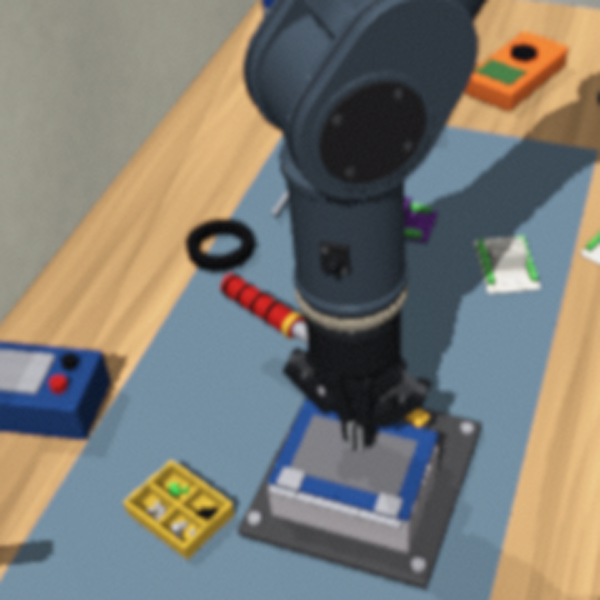

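View pics/w10.png

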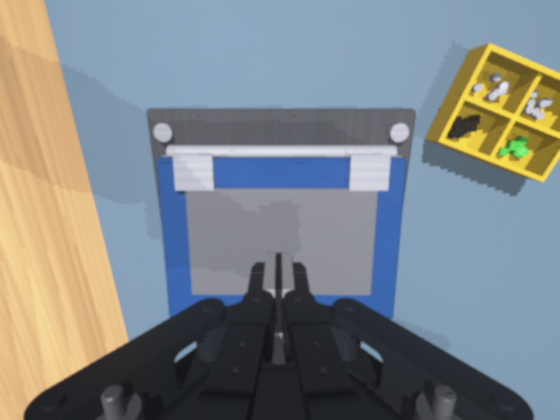

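The lid is nearly shut. I'll press it down the last 8 mm or so, in small steps.

play_rows --turn '[[0,0,0],[0,0,0],[0,0,0],[0,0,0],[0,0,0]]' --translation '[[0,0.1,0.1],[0,0.1,0.06],[0,0,0.04],[0,0,0.04],[0,0,0]]' --grip '[0,0,0,0,0]'

```text
time: 13.0
ee_pos: [0.5013, 0.1445, 0.0674]
tcp_rot: [1.0, -0.019, -0.0, 0.0]
ft_force: [1.0, 0.4, -0.4]
finger_gap: 0.0
```

play_rows --turn '[[0,0,0],[0,0,0],[0,0,0]]' --translation '[[0,0,0.05],[0,0,0.04],[0,0,0]]' --grip '[0,0,0]'

```text
time: 13.25
ee_pos: [0.5014, 0.1446, 0.0647]
tcp_rot: [1.0, -0.019, 0.0, -0.0]
ft_force: [1.4, -0.6, 0.5]
finger_gap: -0.0
```

play_rows --turn '[[0,0,0],[0,0,0],[0,0,0]]' --translation '[[0,0,0.03],[0,0,0.03],[0,0,0]]' --grip '[0,0,0]'

```text
time: 13.5
ee_pos: [0.5015, 0.1446, 0.0643]
tcp_rot: [1.0, -0.019, 0.001, 0.0]
ft_force: [-4.6, -2.5, 19.7]
finger_gap: 0.0001
```

Solid contact at z 0.064 with 20 N, so the lid is seated. I'll rise and look.

play_rows --turn '[[0,0,0],[0,0,0],[0,0,0],[0,0,0],[0,0,0],[0,0,0],[0,0,0],[0,0,0]]' --translation '[[0,0,-0.2],[0,0,-0.5],[0,0,-0.8],[0,0,-0.8],[0,0,-0.8],[0,0,-0.8],[0,0,-0.8],[0,0,0]]' --grip '[0,0,0,0,0,0,0,0]'

```text
time: 14.17
ee_pos: [0.5032, 0.1457, 0.2083]
tcp_rot: [1.0, -0.019, 0.003, -0.001]
ft_force: [-0.0, 0.2, -0.2]
finger_gap: 0.0001
```

Run:
```python
from h import *
st(); snap('wrist','w11'); snap('side','s11'); snap('top','t11');crop('s11',150,190,310,330,4.5,'c15')
```

```text
t 14.17 p [0.5032 0.1457 0.2083] yaw -2.21 tilt [0.0062 0.0022] F [-0.   0.2 -0.2] gap 0.0001 q7 -0.64
```

View pics/c15.png

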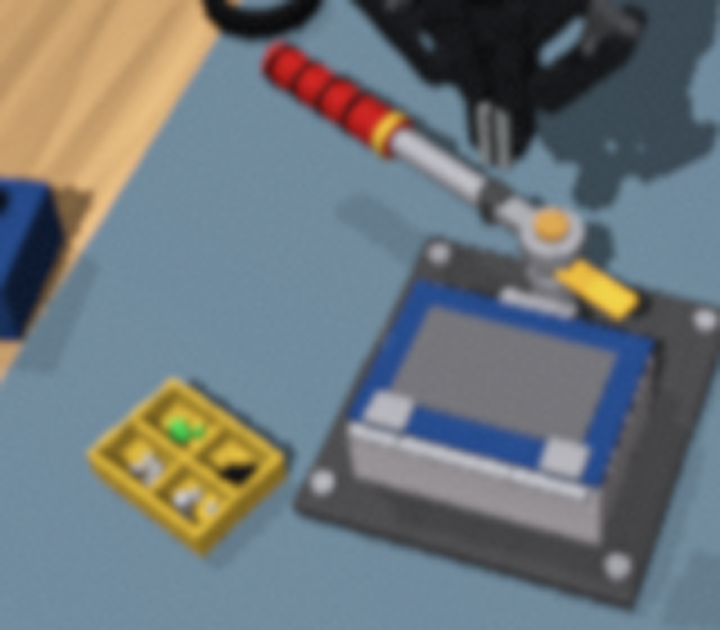

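View pics/w11.png

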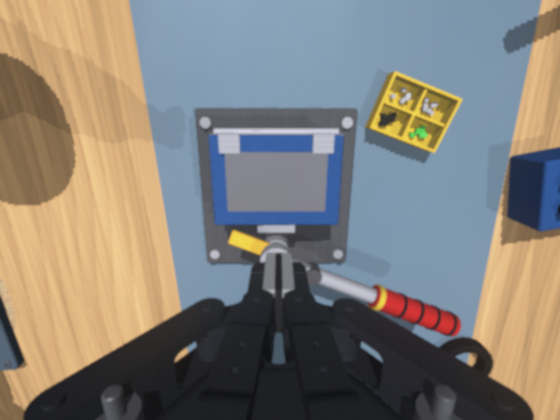

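View pics/t11.png

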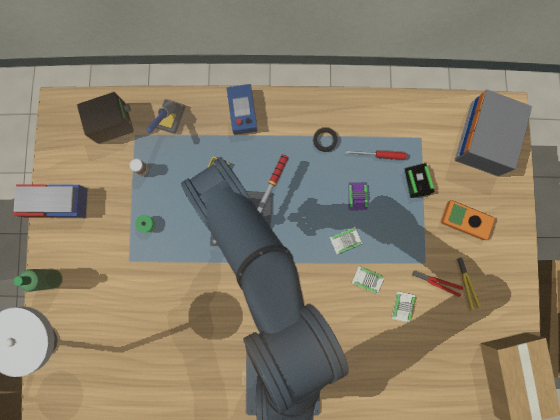

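Run:
```python
from h import *
w=load('w11');t=load('t11');s=load('s11')
n=np.array([.4999,.0849])
for c in [(380,297),(456,324)]:
    p=onz(w,*c,.0845); d=p[:2]-n; print(np.round(p,4),np.linalg.norm(d),np.degrees(np.arctan2(d[1],d[0])))
# tape near: 
print('tape',onz(w,466,362,.018), onz(t,325,140,.018))
c4=lambda c:(150+c[0]/4.5,190+c[1]/4.5)
for a,b in [((380,297),(389,131)),((456,324),(278,62))]: print(tri((w,*a),(s,*c4(b))))
```

```text
[0.6076 0.0373 0.0845] 0.11779269897070095 -23.840058045814015
[ 6.93e-01 -4.00e-04  8.45e-02] 0.2111556583726632 -23.839022713843427
tape [ 0.76398496 -0.12337378  0.018     ] [ 0.76032387 -0.13267999  0.018     ]
(array([0.60067288, 0.04953525, 0.10184004]), [np.float64(0.00028913258313692926), np.float64(0.0002891325831370298)])
(array([0.67584183, 0.02031467, 0.10785684]), [np.float64(0.0008014933404943392), np.float64(0.0008014933404943521)])
```

The lid is flat and shut. The wrench handle points at -23.8° (nut ≈ 0.06) and the stop lies at -92.3°. I'll position on its counter-clockwise side.

play_rows --turn '[[0,0,0],[0,0,0],[0,0,0],[0,0,0],[0,0,0],[0,0,0],[0,0,0],[0,0,0.9],[0,0,0.9],[0,0,0.9],[0,0,0.9],[0,0,0],[0,0,0]]' --translation '[[0.78,0.37,0],[0.78,0.37,0],[0.78,0.37,0],[0.78,0.37,0],[0.78,0.37,0],[0.78,0.37,0],[0.78,0.37,0],[0,0,0],[0,0,0],[0,0,0],[0,0,0],[0,0,0],[0,0,0]]' --grip '[0,0,0,0,0,0,0,0,0,0,0,0,0]'

```text
time: 15.4
ee_pos: [0.6615, 0.0607, 0.2026]
tcp_rot: [0.979, -0.205, -0.001, 0.001]
ft_force: [0.6, -0.5, -0.5]
finger_gap: -0.0002
```

Run:
```python
from h import *
st(); snap('wrist','w12'); go([.6645,.0615,.065])
```

```text
t 15.40 p [0.6615 0.0607 0.2026] yaw -23.63 tilt [-0.0021 -0.0006] F [ 0.6 -0.5 -0.5] gap -0.0002 q7 -0.75
t 15.45 p [0.6616 0.0606 0.2029] yaw -23.61 tilt [-0.0017 -0.0005] F [ 0.5 -0.3 -0.1] gap -0.0001 q7 -0.75
units [ 0.08 -0.07  4.6 ] rows>= 4.595556056593591
```

View pics/w12.png

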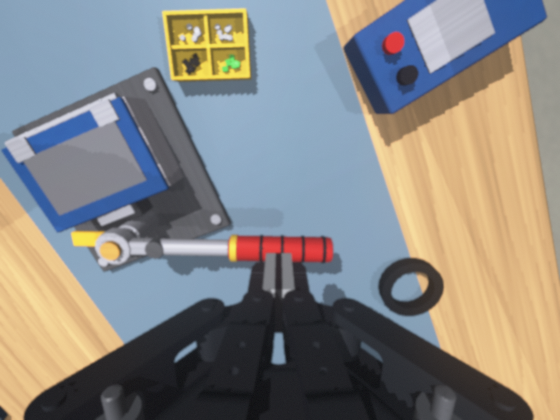

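Run:
```python
from h import *
w=load('w12'); s,R=st()
for c in [(113,250),(233,248),(332,249)]:
    p=onz(w,*c,.0845 if c[0]>200 else .0975); print(np.round(p,4), np.round(R.T@(p-s['ee_pos']),4))
print(proj(w,s['ee_pos']), proj(w,[*s['ee_pos'][:2],.0845]))
```

```text
t 15.45 p [0.6616 0.0606 0.2029] yaw -23.61 tilt [-0.0017 -0.0005] F [ 0.5 -0.3 -0.1] gap -0.0001 q7 -0.75
[0.5045 0.0844 0.0975] [-0.1533  0.041   0.1056]
[0.603  0.0369 0.0845] [-0.044   0.045   0.1185]
[ 0.6912 -0.0026  0.0845] [0.0527 0.0459 0.1183]
[[277.82157245 267.77264751]] [[278.26192192 203.82341446]]
```

play_rows --turn '[[0,0,0],[0,0,0],[0,0,0],[0,0,0],[0,0,0],[0,0,0],[0,0,0],[0,0,0]]' --translation '[[0.1,0,0.7],[0,0,0.8],[0,0,0.8],[0,0,0.8],[0,0,0.8],[0,0,0.5],[0,0,0.2],[0,0,0]]' --grip '[0,0,0,0,0,0,0,0]'

```text
time: 16.12
ee_pos: [0.6637, 0.0592, 0.0642]
tcp_rot: [0.979, -0.205, -0.002, 0.0]
ft_force: [-0.8, 0.2, 0.2]
finger_gap: 0.0
```

Run:
```python
from h import *
st(); snap('wrist','w13')
```

```text
t 16.12 p [0.6637 0.0592 0.0642] yaw -23.71 tilt [-0.0031 -0.0002] F [-0.8  0.2  0.2] gap 0.0000 q7 -0.80
```

View pics/w13.png

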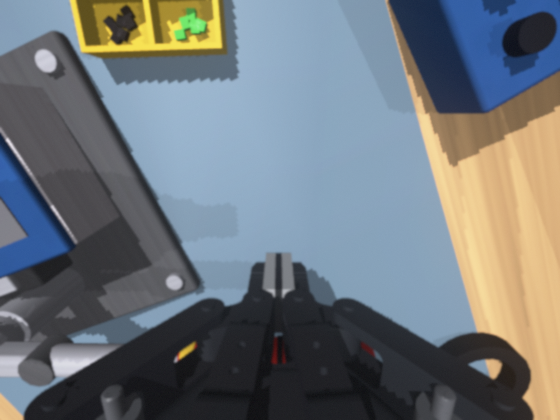

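play_rows --turn '[[0,0,0],[0,0,0],[0,0,0.5],[0,0,0.5],[0,0,0.5],[0,0,0.5],[0,0,0.5],[0,0,0.5],[0,0,0]]' --translation '[[0,0.35,0],[0,0.35,0],[0.04,0.28,0],[0.04,0.28,0],[0.04,0.28,0],[0.04,0.28,0],[0.04,0.28,0],[0.04,0.28,0],[0,0,0]]' --grip '[0,0,0,0,0,0,0,0,0]'

```text
time: 16.92
ee_pos: [0.6358, -0.0095, 0.0672]
tcp_rot: [0.933, -0.359, 0.001, 0.001]
ft_force: [-0.1, -0.6, -0.2]
finger_gap: -0.0002
```

```bash
cat >> h.py <<'E'
def pol():
    s,R=st(); n=np.array([.4999,.0849,s['ee_pos'][2]]); d=s['ee_pos']-n; x=R[:,0];y=R[:,1]
    u=R[:,0]; print('along handle(x) %.4f  behind %.4f'%(d@x,-d@y),'polar r %.4f ang %.2f'%(np.hypot(*d[:2]),np.degrees(np.arctan2(d[1],d[0]))),'Ftool',np.round(R.T@s['ft_force'],2))
E
python3 - <<'E'
from h import *
pol(); snap('side','s14'); crop('s14',150,130,350,330,3,'c16')
E
```

```text
t 16.92 p [ 0.6358 -0.0095  0.0672] yaw -42.10 tilt [ 0.0009 -0.0015] F [-0.1 -0.6 -0.2] gap -0.0002 q7 -0.96
along handle(x) 0.1641  behind 0.0210 polar r 0.1654 ang -34.79 Ftool [0.3  0.55 0.21]
```

View pics/c16.png

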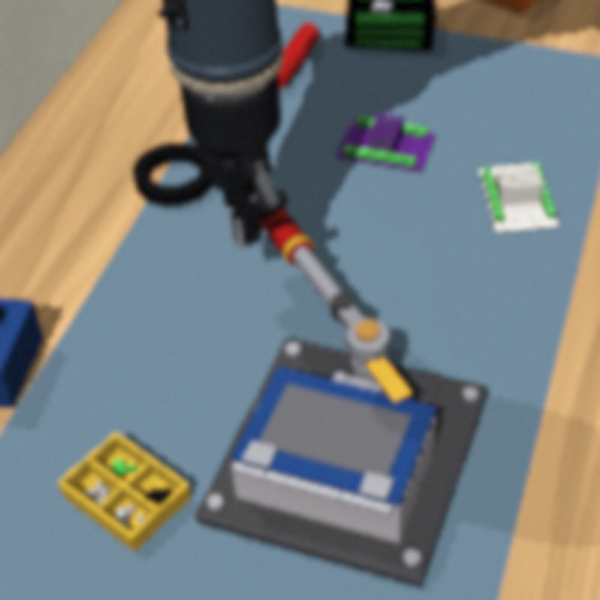

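The wrench is turning and the tongue is coming over the lid edge. I'll continue the arc.

play_rows --turn '[[0,0,0.5],[0,0,0.5],[0,0,0.5],[0,0,0.5],[0,0,0.5],[0,0,0.5],[0,0,0.5],[0,0,0.5],[0,0,0.5],[0,0,0.5],[0,0,0]]' --translation '[[0.02,0.28,0.02],[0.02,0.28,0.02],[0.02,0.28,0.02],[0.02,0.28,0.02],[0.02,0.28,0],[0.02,0.28,0],[0.02,0.28,0],[0.02,0.28,0],[0.02,0.28,0],[0.02,0.28,0],[0,0,0]]' --grip '[0,0,0,0,0,0,0,0,0,0,0]'

```text
time: 17.88
ee_pos: [0.5708, -0.0597, 0.0643]
tcp_rot: [0.81, -0.587, 0.0, 0.0]
ft_force: [0.1, -0.9, -0.5]
finger_gap: -0.0002
```

Run:
```python
from h import *
pol(); snap('side','s15'); crop('s15',150,130,350,330,3,'c17'); snap('wrist','w15')
```

```text
t 17.88 p [ 0.5708 -0.0597  0.0643] yaw -71.90 tilt [ 0.0005 -0.0007] F [ 0.1 -0.9 -0.5] gap -0.0002 q7 -1.29
along handle(x) 0.1595  behind 0.0225 polar r 0.1611 ang -63.88 Ftool [0.88 0.2  0.47]
```

View pics/c17.png

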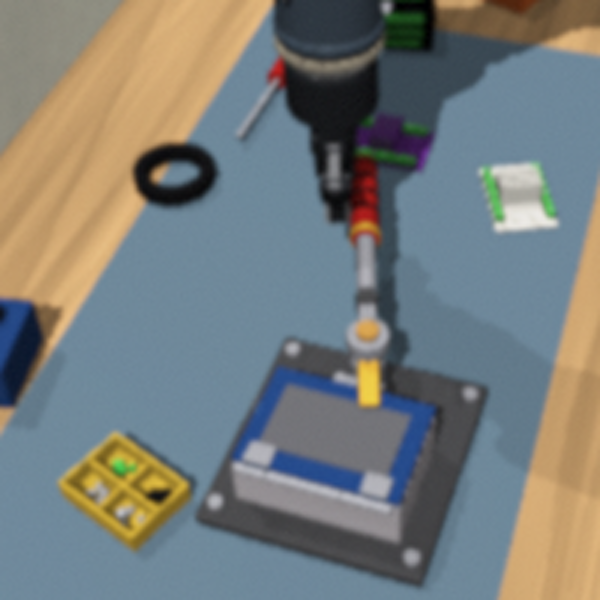

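View pics/w15.png

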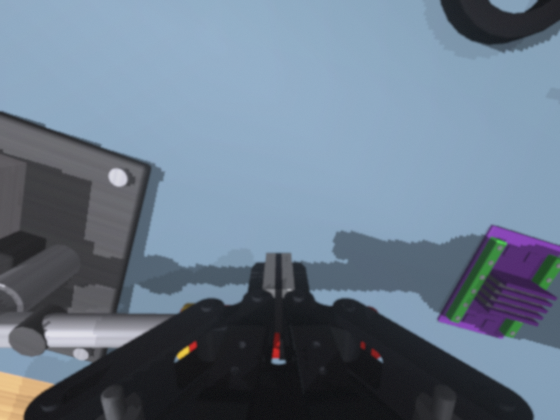

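play_rows --turn '[[0,0,0.5],[0,0,0.5],[0,0,0.5],[0,0,0.5],[0,0,0.5],[0,0,0]]' --translation '[[0.03,0.28,0],[0.03,0.28,0],[0.03,0.28,0],[0.03,0.28,0],[0.03,0.28,0],[0,0,0]]' --grip '[0,0,0,0,0,0]'

```text
time: 18.48
ee_pos: [0.5309, -0.0719, 0.0638]
tcp_rot: [0.726, -0.687, -0.0, 0.0]
ft_force: [-1.1, -0.5, 0.6]
finger_gap: 0.0002
```

Run:
```python
from h import *
pol()
```

```text
t 18.48 p [ 0.5309 -0.0719  0.0638] yaw -86.83 tilt [-0.0003 -0.0001] F [-1.1 -0.5  0.6] gap 0.0002 q7 -1.45
along handle(x) 0.1583  behind 0.0222 polar r 0.1599 ang -78.83 Ftool [ 0.42  1.17 -0.63]
```

play_rows --turn '[[0,0,0.17],[0,0,0.17],[0,0,0.17],[0,0,0.17],[0,0,0]]' --translation '[[0.01,0.09,0],[0.01,0.09,0],[0.01,0.09,0],[0.01,0.09,0],[0,0,0]]' --grip '[0,0,0,0,0]'

```text
time: 18.9
ee_pos: [0.5203, -0.0733, 0.0636]
tcp_rot: [-0.701, 0.713, 0.0, -0.0]
ft_force: [-0.3, -0.5, 0.3]
finger_gap: 0.0
```

Run:
```python
from h import *
pol()
```

```text
t 18.90 p [ 0.5203 -0.0733  0.0636] yaw -90.95 tilt [-0.0003  0.    ] F [-0.3 -0.5  0.3] gap 0.0000 q7 -1.50
along handle(x) 0.1579  behind 0.0230 polar r 0.1595 ang -82.66 Ftool [ 0.46  0.32 -0.33]
```

Close to the stop. From here I take small straight pushes and watch the force.

play_rows --turn '[[0,0,0.17],[0,0,0],[0,0,0]]' --translation '[[0,0.08,0],[0,0.08,0],[0,0,0]]' --grip '[0,0,0]'

```text
time: 19.15
ee_pos: [0.5167, -0.0732, 0.0638]
tcp_rot: [-0.695, 0.719, -0.001, 0.001]
ft_force: [4.2, -1.2, -0.5]
finger_gap: 0.0001
```

play_rows --turn '[[0,0,0],[0,0,0],[0,0,0]]' --translation '[[0,0.08,0],[0,0.08,0],[0,0,0]]' --grip '[0,0,0]'

```text
time: 19.4
ee_pos: [0.5133, -0.0734, 0.0641]
tcp_rot: [-0.695, 0.719, -0.002, 0.002]
ft_force: [9.2, -1.6, -2.0]
finger_gap: 0.0003
```

play_rows --turn '[[0,0,0],[0,0,0],[0,0,0],[0,0,0],[0,0,0]]' --translation '[[0,0.08,0],[0,0.08,0],[0,0.08,0],[0,0.08,0],[0,0,0]]' --grip '[0,0,0,0,0]'

```text
time: 19.82
ee_pos: [0.5039, -0.0733, 0.0642]
tcp_rot: [-0.695, 0.719, -0.002, 0.002]
ft_force: [9.6, -3.2, -2.5]
finger_gap: 0.0002
```

Run:
```python
from h import *
pol(); snap('side','s16'); crop('s16',220,130,340,290,4,'c18')
```

```text
t 19.82 p [ 0.5039 -0.0733  0.0642] yaw -91.93 tilt [ 0.0051 -0.0008] F [ 9.6 -3.2 -2.5] gap 0.0002 q7 -1.51
along handle(x) 0.1580  behind 0.0093 polar r 0.1583 ang -88.55 Ftool [ 2.83 -9.73  2.53]
```

View pics/c18.png

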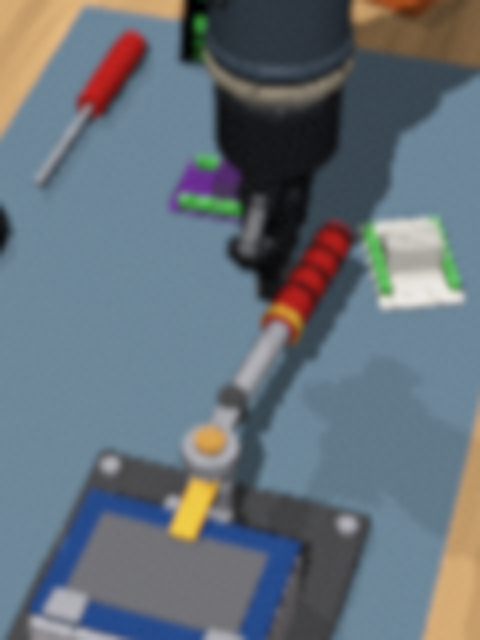

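The handle now sits about 13.5 mm past the stop, a fold of roughly 0.11 rad. I'll go slightly further for margin, hold briefly, then back off.

play_rows --turn '[[0,0,0],[0,0,0],[0,0,0],[0,0,0],[0,0,0]]' --translation '[[0,0.08,0],[0,0.08,0],[0,0.08,0],[0,0,0],[0,0,0]]' --grip '[0,0,0,0,0]'

```text
time: 20.28
ee_pos: [0.4973, -0.0729, 0.0642]
tcp_rot: [-0.695, 0.719, -0.002, 0.002]
ft_force: [9.6, -2.7, -2.2]
finger_gap: 0.0002
```

Run:
```python
from h import *
pol(); snap('side','s17'); crop('s17',220,130,340,290,4,'c19'); snap('wrist','w17')
```

```text
t 20.28 p [ 0.4973 -0.0729  0.0642] yaw -91.91 tilt [ 0.0058 -0.0007] F [ 9.6 -2.7 -2.2] gap 0.0002 q7 -1.51
along handle(x) 0.1578  behind 0.0026 polar r 0.1578 ang -90.95 Ftool [ 2.41 -9.68  2.21]
```

View pics/c19.png

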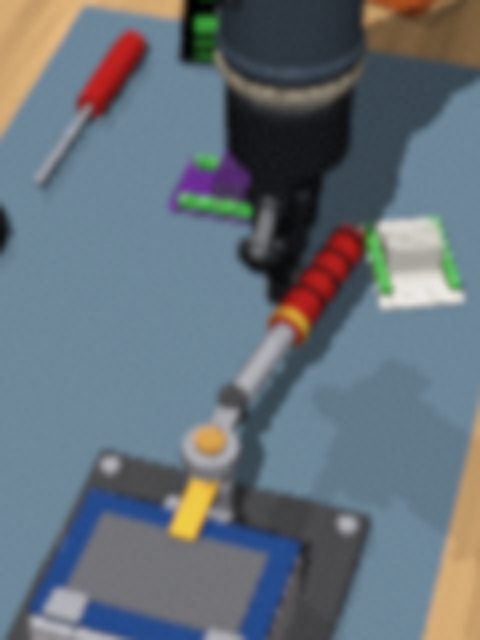

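View pics/w17.png

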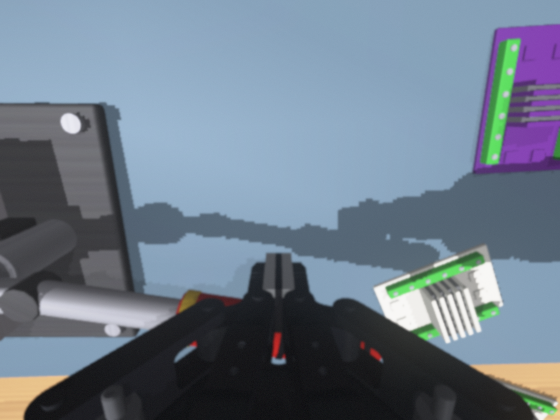

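Run:
```python
from h import *
crop('w17',0,260,260,360,3,'c20')
```

```text
(no output)
```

View pics/c20.png

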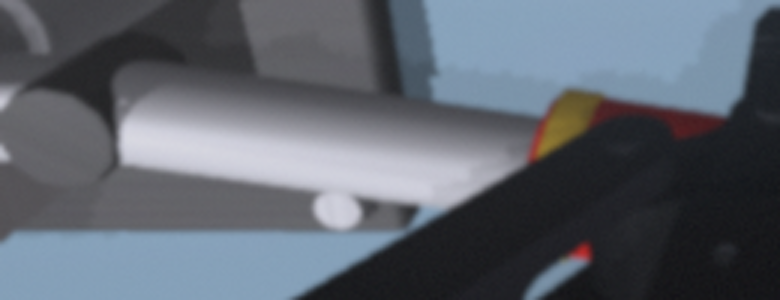

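Run:
```python
from h import *
w=load('w17'); f=lambda c:(c[0]/3,260+c[1]/3)
for a,b in [((150,62),(540,120)),((120,165),(430,205))]:
    p,q=onz(w,*f(a),.0845),onz(w,*f(b),.0845); an=np.degrees(np.arctan2(*(q-p)[[1,0]])); print(an,'fold',np.radians(-92.3-an))
```

```text
-102.04891065057777 fold 0.1701505893353245
-101.17312706985291 fold 0.15486528231677021
```

The fold is about 0.16 rad: past the click at 0.1 and well under 0.40. It held for about 0.2 s at 9.6 N. Now I let go by backing off smoothly.

play_rows --turn '[[0,0,0],[0,0,0],[0,0,0],[0,0,0],[0,0,0],[0,0,0],[0,0,0],[0,0,0],[0,0,0],[0,0,0],[0,0,0],[0,0,0],[0,0,0],[0,0,0],[0,0,0],[0,0,0]]' --translation '[[0,-0.1,0],[0,-0.15,0],[0,-0.15,0],[0,-0.15,0],[0,-0.15,0],[0,-0.15,0],[0,-0.3,0],[0,-0.4,0],[0,-0.4,0],[0,0,-0.4],[0,0,-0.7],[0,0,-0.8],[0,0,-0.8],[0,0,-0.8],[0,-0.5,-0.8],[0,0,0]]' --grip '[0,0,0,0,0,0,0,0,0,0,0,0,0,0,0,0]'

```text
time: 21.72
ee_pos: [0.5715, -0.075, 0.1971]
tcp_rot: [-0.695, 0.719, -0.003, 0.003]
ft_force: [1.1, -0.2, -0.1]
finger_gap: 0.0
```

Run:
```python
from h import *
pol(); snap('side','s18'); snap('wrist','w18'); snap('top','t18'); crop('s18',150,130,350,330,3,'c21')
```

```text
t 21.72 p [ 0.5715 -0.075   0.1971] yaw -91.90 tilt [ 0.0072 -0.0002] F [ 1.1 -0.2 -0.1] gap 0.0000 q7 -1.52
along handle(x) 0.1574  behind 0.0768 polar r 0.1752 ang -65.89 Ftool [ 0.17 -1.1   0.15]
```

View pics/c21.png

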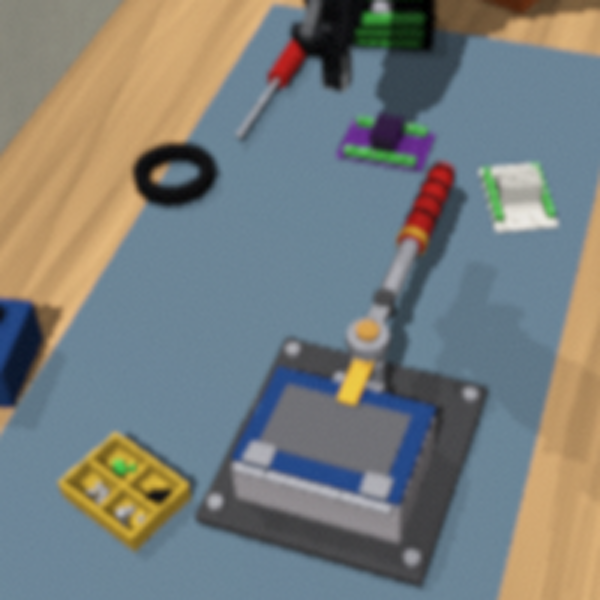

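View pics/w18.png

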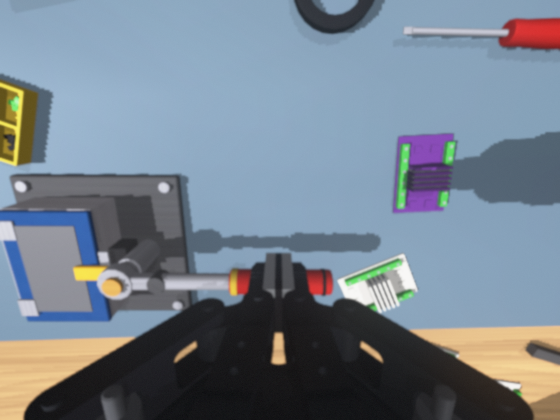

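View pics/t18.png

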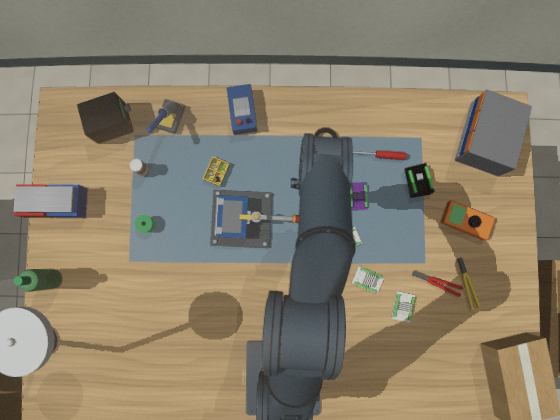

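The wrench has sprung straight: head (117,285), ring (233,282) and end (328,283) line up along the jig's -y. The tongue lies over the flat lid, the bystanders are where they were, and the arm is clear. Handing in.

Run:
```python
from h import *
w=load('w18'); p,q=onz(w,233,282,.0845),onz(w,328,283,.0845); print(np.degrees(np.arctan2(*(q-p)[[1,0]])))
st(); print(env.finish_job())
```

```text
-92.54065336300906
t 21.87 p [ 0.5672 -0.0748  0.1921] yaw -91.91 tilt [-0.0013  0.0002] F [-0.9 -0.3 -0.5] gap -0.0001 q7 -1.52
the job is handed in; nothing more can be done
None
```

The job is done and handed in at about 22 s of the 72 s allowed. No verdict is reported, so what follows rests on my own measurements.

- **Board:** I laid the green board with the black heat sink on the box floor. A wrist view before shutting the lid put it about 1 mm (x) and -3 mm (y) off the middle, and it looked flat. It could not be seen again after that.
- **Lid:** I pushed it shut with closed fingers and pressed until it stood firm at about 20 N, at 64 mm. It looked flat in the later pictures.
- **Wrench:** I pushed it clockwise to its stop and on until it gave at 9 to 10 N. From the picture it had folded about 0.16 rad when I stopped. I then backed off.
- **Last checks:** The handle had sprung straight at -92.5°, against -92.3° expected at the stop. The tongue lay over the lid, no other thing on the bench looked moved in the top and side views, and the arm was clear.
- **Disagreement:** One two-view height for the wrench handle came out at 102 to 108 mm, where the text gives 84.5 mm and an earlier pair of views gave 88 to 90 mm. I used 84.5 mm. Pushing at that height worked as expected.

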